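Tip a sample box out of a packed row and stand it in the tray

ROBOT

A 6-joint arm with a two-finger parallel gripper is mounted at the origin on the work surface. World frame = base frame: x ahead of the robot, y to its left, z up, the work surface at z = 0. Lengths are in m, angles in rad, forces in N, time in s.
With the tool pointing down it reaches from about 0.3 to 0.775 m from the base axis. Payload 14.6 kg.
Tool frame: the origin (TCP) lies between the finger pads; the fingertips stand 19 mm ahead of it and the grasp point (between the pads) is the TCP; z points along the fingers, y is the direction in which the jaws open and shut (so a half turn about z gives the same grasp; the last joint's range is limited). The gripper opens to 94 mm and grips with 3 to 60 N. Pads are 16 mm wide; open, the fingers measure 119 mm over their backs; the gripper's body (75 mm by 177 mm) begins 78 mm behind the grasp point.
Start: joints at [1.111, 0.3, 1.521, -0, 1.321, -0.067], TCP at [0.211, 0.508, 0.224] pointing down, gripper open.
Joint ranges: [-3.03, 3.03], [-0.79, 2.21], [0.23, 2.52], [-1.04, 4.18], [0, 3.07], [-2.55, 2.55]. Speed limits (rad/s): [2.22, 2.22, 2.57, 3.14, 3.14, 3.14].

INTERFACE

Orientations are given as [roll, pitch, yaw] about the fixed x, y, z axes, in that order (R = Rz(yaw) Ry(pitch) Rx(roll)).
In Python, from station import telemetry, vision, ctrl gives the robot as it stands. The module is installed in compiled form; this text tells all that it offers.
- The arm moves only by the shell command python3 -m creep 'ROWS' [FORCE]. ROWS is JSON, a list of rows, each a list of 3 entries, a list of its own where there are three numbers: the shift along the tool's x, y, z in units of 50 mm (1.0 is 50 mm), then the turn about the tool's z in units of 8 degrees (1.0 is 8 degrees), then the opening, from 0 (shut) to 1 (fully open). In form: [[[tx, ty, tz], twist, gripper], ...]. A call has 1 to 12 rows; each row is the pose to reach, as a shift and turn from the pose commanded when the call began, along the tool's axes at that moment; what a row does not reach only later rows make up. A row lasts 1/10 s, in which the tool goes at most 50 mm and 8.59 degrees, less where a joint would pass 70% of its speed; a pose out of reach is approached as far as the arm can. A call with a gripper value outside its range is refused whole. The fingers move at their own pace and stop on an object; FORCE is the grip in N (left out, the last holds). Time passes only in rows, so rows that repeat a pose let the fingers close. It gives the time, the measured TCP pose, the force and the opening at its end, in the units of the state.
- telemetry.get_obs(): the state, without advancing time (a new reading comes with each control period).
- vision.camera(name): name is "side" or "top" or "wrist"; returns a dict with "img" (480x640x3 uint8, red, green, blue), "depth" (480x640 float32, m along the optical axis (not along the pixel's ray), 0 where there is no reading), "vertical_fov" (degrees; the focal length in pixels is half the picture's height over the tangent of half this angle, whatever the lens; pixels are square), "cx", "cy" (the principal point, pixels), "extrinsics" (4x4, takes a point from camera to world coordinates); the wrist camera has in their place "hand_eye" (4x4, takes a point from camera to tool coordinates, whose origin is the TCP and whose axes are the flange's). Camera axes: x right, y down, z forward; pixel columns grow to the right and rows downward; lengths in m; the calibration is good to about 2 mm. A picture is of the moment at which its call begins: read the wrist's pose just before it.
- ctrl.hand_in(): hands the job in, once; it reports no verdict.
The state is a dict: "time_s": time; "qpos": joint angles; "joint_vel": joint speeds; "tau": joint torques, N m; "ee_pos": TCP position; "eef_rot": TCP orientation; "force": force on the tool from outside, world axes, zero at the start; "moment": the same for the moment, N m; "grip_width": finger opening in m.
Only numpy, scipy, OpenCV 4.12 (cv2) and the standard library are available. Lean on these libraries where they do the work, as an engineer would, in place of code of your own. Each camera call takes 0.05 s, during which the arm holds its last target.

TASK

Fetch the black sample box with the red tape out of the packed row: tip it forward by its top until it leans on the rack's front rod, then take it by its sides, lift it out and stand it upright in the blue tray, then let go. Do not drop it or let it topple over, leave the other four boxes standing in their places, and leave the other things on the table where they are.

Things in the scene. Friction and masses are not known exactly. Their poses are not given: they have to be found in the camera images.
- red_mid (a point): the box to fetch: rigid black board box 100 mm deep (its x), 42 mm thick (its y), 210 mm high (its z, up), 0.25 to 0.5 kg, red tape running front to back over its top; this point is its centre, half-way up. Its -x side (spine, paper label) faces the rack's front rod. It stands in any of the five places, about 1 mm from its neighbours: no finger fits in beside it
- red_top (a point): middle of the red-taped box's top face, 105 mm above its centre, same axes; the upper rear edge is 50 mm behind it (+x), with free space behind. The box is too deep to span front to back. Pulled by that edge it turns about its front foot edge, balances at about 25 degrees, then settles on the rod, its foot sliding back a few mm or more, and stays leaning there at some 30 to 45 degrees (look again)
- rack: white steel desk rack, fixed; origin under its base below the middle of the row; x from front to back, y along the row, z up. Floor of the row at z = 6 mm; five boxes 43.4 mm apart along y, centres at x = 0 to 4 mm, tops at z = 216 mm. Cheeks at y = +-112 mm, 113 mm high; low back at x = 70 mm, 106 mm high, open above; toe lip 5 mm high in front of the boxes' feet (x = -56 mm)
- rack_rod (a point): middle of the axis of the rack's front steel rod, 8 mm thick, along the rack's y, 94 mm in front of the rack's origin and 66 mm above the table; flat arms at both ends (112 mm either side) rise to 75 mm. A box tipped out comes to lean on it and must be lifted over it
- tray: low blue tray with grey liner, fixed: 170 mm (its x) x 220 mm (its y), rim 18 mm high, walls 4 mm, inner floor 4 mm above its origin; origin under its centre
- blue_mid (a point): rigid black sample box like the red one (100 x 42 x 210 mm, 0.25 to 0.5 kg) with a blue tape over its top; the point is its centre, half-way up; must stay standing in the row
- yellow_mid (a point): rigid black sample box like the red one (100 x 42 x 210 mm, 0.25 to 0.5 kg) with a yellow tape over its top; the point is its centre, half-way up; must stay standing in the row
- green_mid (a point): rigid black sample box like the red one (100 x 42 x 210 mm, 0.25 to 0.5 kg) with a green tape over its top; the point is its centre, half-way up; must stay standing in the row
- white_mid (a point): rigid black sample box like the red one (100 x 42 x 210 mm, 0.25 to 0.5 kg) with a white tape over its top; the point is its centre, half-way up; must stay standing in the row
- bottle: small closed jar of amber glass with aluminium cap, 42 mm across, 105 mm high; origin under its centre
- tape: roll of pale tape lying flat, 92 mm across, 18 mm high; origin under its centre
- discs: stack of three round corrugated-card pieces, 72 mm across, 15 mm high; origin under its centre
- case: cream flat book-like case, 150 x 215 x 44 mm, lying on the far side; origin under its centre
- mug: white mug, 76 mm across, 90 mm high, on the far side behind the rack; origin under its centre
- knife: yellow craft knife with its blade in, about 160 mm long, lying on the near right; origin under its handle's centre
There are look-alikes about, which are no part of the job. What is shaped like the part that bears red_mid but orange is not meant.

How it is judged:
On the way, in this order (a step that is already met when the one before it is completed fails the run):
1. the red-taped box leans forward out of the row on the front rod (more than 0.4 rad), its foot still in the rack (angle between red_mid's own z axis and vertical above 0.4 rad and x of red_mid in the frame of rack between -0.09 and -0.03 m and z of red_mid in the frame of rack below 0.14 m and y of red_mid in the frame of rack between -0.11 and 0.11 m), for 0.2 s.
2. it is lifted clear (its centre more than 155 mm up) in the gripper (height (world z) of red_mid above 0.155 m and contact force between the fingers and box_red above 0.5 N), for 0.1 s.
At the end, for the whole second after the job is handed in: The red-taped box stands upright (within 0.06 rad) and still on the tray's inner floor, inside the rim and released; the other four boxes stand (within 0.12 rad) within 20 mm of where they were; the other things on the table are within 30 mm of where they were (x of red_mid in the frame of tray between -0.065 and 0.065 m and y of red_mid in the frame of tray between -0.09 and 0.09 m and z of red_mid in the frame of tray between 0.105 and 0.113 m and angle between red_mid's own z axis and vertical below 0.06 rad and linear speed of box_red below 0.02 m/s and contact force between the fingers and box_red below 0.1 N and angle between each of blue_mid, yellow_mid, green_mid, white_mid's own z axis and vertical below 0.12 rad and distance of each of blue_mid, yellow_mid, green_mid, white_mid from where it was at the start of the episode below 0.02 m and distance of each of bottle, tape, discs, case, mug, knife from where it was at the start of the episode below 0.03 m); the robot touches nothing.
It fails at once if another box of the row is tipped out (more than 0.3 rad) (angle between any of blue_mid, yellow_mid, green_mid, white_mid's own z axis and vertical above 0.3 rad).
It fails at once if the red-taped box topples (tilt over 1.0 rad) (angle between red_mid's own z axis and vertical above 1 rad).
It fails at once if the red-taped box is dropped or thrown (moves faster than 0.6 m/s while not held) (linear speed of box_red above 0.6 m/s and contact force between the fingers and box_red below 0.2 N).
It fails at once if another thing on the table is shifted by more than 30 mm (distance of any of bottle, tape, discs, case, mug, knife from where it was at the start of the episode above 0.03 m).
It also fails if it takes over 61 s, if anything falls off the work surface, if the arm or the gripper's body presses on something with over 40 N, if the wrist force passes 120 N, or if a joint passes its speed limit or range.

## Working session

There is one attempt and no reset: what is moved stays moved. The work goes in short steps, Python scripts to look and compute and a shell command to move; the robot and the scene stay as the last step left them, time stands still between calls to the robot, and variables do not carry over. Pictures are saved under pics/ and viewed, and the job is handed in when it is done.

```bash
mkdir -p pics; cat > h.py <<'E'
import numpy as np, cv2
from station import telemetry, vision, ctrl
from scipy.spatial.transform import Rotation as R
def pose():
    o=telemetry.get_obs(); T=np.eye(4); T[:3,:3]=R.from_euler('xyz',o['eef_rot']).as_matrix(); T[:3,3]=o['ee_pos']; return T,o
def cam(n):
    T,o=pose(); c=vision.camera(n); 
    f=240/np.tan(np.radians(c['vertical_fov'])/2)
    E=np.array(c['extrinsics']) if n!='wrist' else T@np.array(c['hand_eye'])
    return c,f,E
def pt(c,f,E,u,v,z=None):
    d=np.array([(u-c['cx'])/f,(v-c['cy'])/f,1.]); 
    if z is None: s=c['depth'][int(v),int(u)]
    else: s=(z-E[2,3])/(E[:3,:3]@d)[2]
    return E[:3,:3]@(d*s)+E[:3,3]
def proj(c,f,E,p):
    q=np.linalg.inv(E)@np.append(p,1); return q[0]/q[2]*f+c['cx'],q[1]/q[2]*f+c['cy']
def cloud(c,f,E):
    v,u=np.mgrid[:480,:640]; d=c['depth']; P=np.stack([(u-c['cx'])/f*d,(v-c['cy'])/f*d,d],-1)
    return P@E[:3,:3].T+E[:3,3]
def save(c,name): cv2.imwrite('pics/'+name+'.png',c['img'][:,:,::-1])
E
python3 - <<'E'
from h import *
for n in ('top','side','wrist'):
    c,f,E=cam(n); save(c,n+'0'); print(n,f,c['cx'],c['cy'],E.round(3).tolist())
print(pose()[1])
E
```

```text
top 557.1118481077241 321.8457248280758 243.9773464565494 [[0.025, -0.987, 0.16, 0.257], [-1.0, -0.028, -0.011, 0.013], [0.015, -0.159, -0.987, 1.725], [0.0, 0.0, 0.0, 1.0]]
side 611.8513093167553 315.1976435231489 235.52930937138515 [[0.785, -0.435, 0.441, -0.101], [-0.619, -0.554, 0.556, -0.776], [0.002, -0.71, -0.704, 1.124], [0.0, 0.0, 0.0, 1.0]]
wrist 357.45843902703837 314.56584000803815 238.06816171623822 [[0.383, 0.885, 0.265, 0.134], [0.924, -0.366, -0.111, 0.54], [-0.001, 0.287, -0.958, 0.385], [0.0, 0.0, 0.0, 1.0]]
{'time_s': 0.15, 'qpos': array([ 1.11138583e+00,  3.00337585e-01,  1.52141616e+00, -2.08112357e-05,
        1.32070695e+00, -6.66254450e-02]), 'joint_vel': array([-0.00202505, -0.00086376, -0.00316782,  0.00089551,  0.00114136,
        0.00091528]), 'tau': array([-6.97645419e-05, -5.31963980e+01, -3.52816558e+01,  7.07843062e-02,
        2.36050214e-02, -6.66143160e-05]), 'ee_pos': array([0.21046106, 0.50794785, 0.22402933]), 'eef_rot': array([-3.14072519e+00, -3.76764020e-05,  2.74881275e+00]), 'force': array([0.73544429, 0.11066259, 0.19342515]), 'moment': array([ 0.07020656, -0.01005033,  0.02910496]), 'grip_width': 0.09380900789726507}
```

View pics/top0.png

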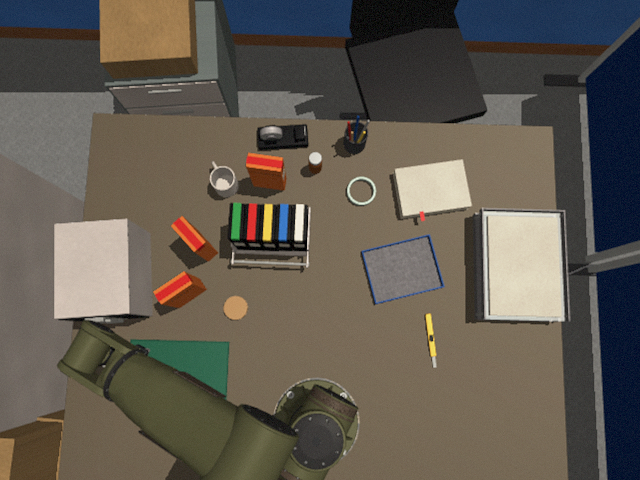

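View pics/side0.png

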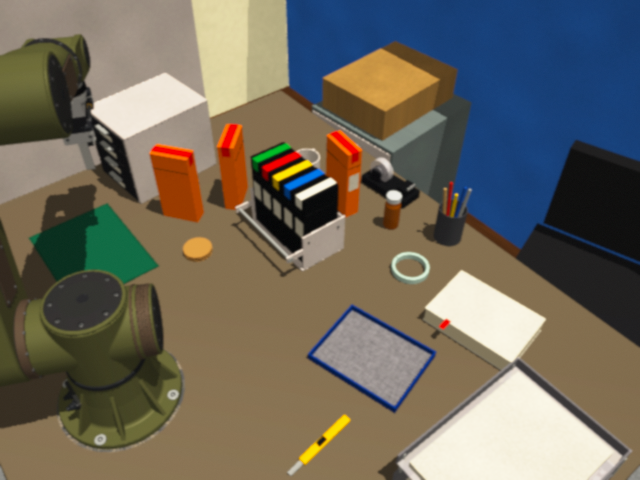

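View pics/wrist0.png

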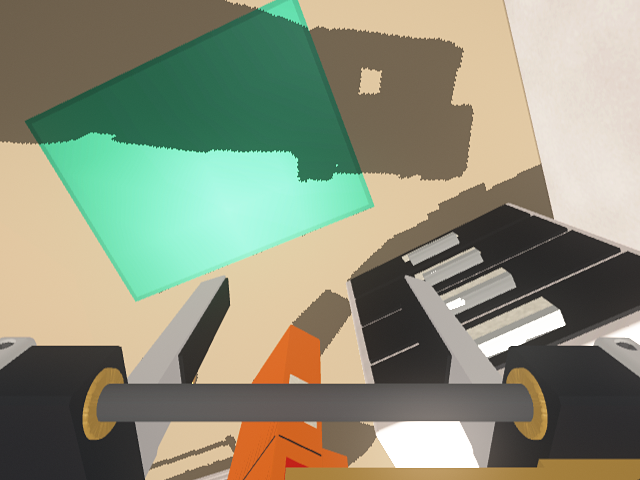

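```bash
python3 - <<'E'
from h import *
for n in ('top','side'):
    c,f,E=cam(n); P=cloud(c,f,E); hsv=cv2.cvtColor(c['img'],cv2.COLOR_RGB2HSV)
    H,S,V=hsv[...,0].astype(int),hsv[...,1],hsv[...,2]
    win=(P[...,2]>0.2)&(P[...,2]<0.235)
    # row region window in pixels
    b=np.zeros((480,640),bool)
    if n=='top': b[195:262,222:318]=1
    else: b[135:225,240:345]=1
    for nm,m in dict(green=(H>45)&(H<75)&(S>120),red=((H<4)|(H>174))&(S>160),yellow=(H>22)&(H<33)&(S>120),blue=(H>95)&(H<120)&(S>120),white=(S<50)&(V>170)).items():
        m=(m&b&win).astype(np.uint8)
        k,l,st,ce=cv2.connectedComponentsWithStats(m)
        if k<2: print(n,nm,'none');continue
        i=1+np.argmax(st[1:,4]); 
        cnt=cv2.findContours((l==i).astype(np.uint8),0,2)[0][0]
        q=np.array([pt(c,f,E,u,v,0.216) for u,v in cnt[:,0]])[:,:2].astype(np.float32)
        r=cv2.minAreaRect(q*1000); print(n,nm,st[i,4],np.round(pt(c,f,E,*ce[i],0.216),4),np.round(P[l==i].mean(0),4),np.round(r[1],1),round(r[2],1))
    # tray: blue rim at z .018
    m=(H>100)&(H<125)&(S>100)&(P[...,2]>-0.02)&(P[...,2]<0.05)
    b[:]=0
    if n=='top': b[225:315,350:455]=1
    else: b[295:415,300:445]=1
    cnt=max(cv2.findContours((m&b).astype(np.uint8),0,2)[0],key=cv2.contourArea)
    q=np.array([pt(c,f,E,u,v,0.018) for u,v in cnt[:,0]])[:,:2].astype(np.float32)
    r=cv2.minAreaRect(q*1000); print(n,'tray',np.round(r[0],1),np.round(r[1],1),round(r[2],1))
E
```

```text
top green 324 [0.5588 0.235  0.216 ] [0.5588 0.235  0.216 ] [ 25.3 101.5] 89.8
top red 325 [0.5578 0.192  0.216 ] [0.5579 0.192  0.2159] [ 24.9 101.5] 89.3
top yellow 248 [0.5576 0.1488 0.216 ] [0.5576 0.1488 0.2165] [ 24.3 102. ] 88.9
top blue 326 [0.5594 0.1049 0.216 ] [0.5593 0.1049 0.2167] [ 24.7 101.7] 89.2
top white 302 [0.5601 0.0617 0.216 ] [0.5601 0.0617 0.2162] [ 22.6 102. ] 89.2
top tray [ 462.6 -255.2] [169.2 220.7] 15.4
side green 372 [0.5571 0.2325 0.216 ] [0.5583 0.2339 0.2148] [112.1  41.1] 5.6
side red 405 [0.5545 0.1904 0.216 ] [0.556  0.1923 0.2143] [111.6  44.3] 6.3
side yellow 388 [0.5549 0.147  0.216 ] [0.5563 0.1486 0.2144] [115.   41.9] 7.0
side blue 460 [0.5551 0.1033 0.216 ] [0.5565 0.1049 0.2144] [112.9  44.7] 6.5
side white 314 [0.5602 0.0607 0.216 ] [0.5611 0.0616 0.2151] [ 23.9 102.4] 89.2
side tray [ 461.8 -259.9] [177.1 222.1] 15.4
```

```bash
python3 - <<'E'
from h import *
a=cv2.imread('pics/top0.png')[140:300,140:340]; b=cv2.imread('pics/side0.png')[110:280,140:380]
cv2.imwrite('pics/crop0.png',cv2.resize(a,None,fx=3.5,fy=3.5,interpolation=2)); cv2.imwrite('pics/crop1.png',cv2.resize(b,None,fx=3.3,fy=3.3,interpolation=2))
E
```

```text
(no output)
```

View pics/crop0.png

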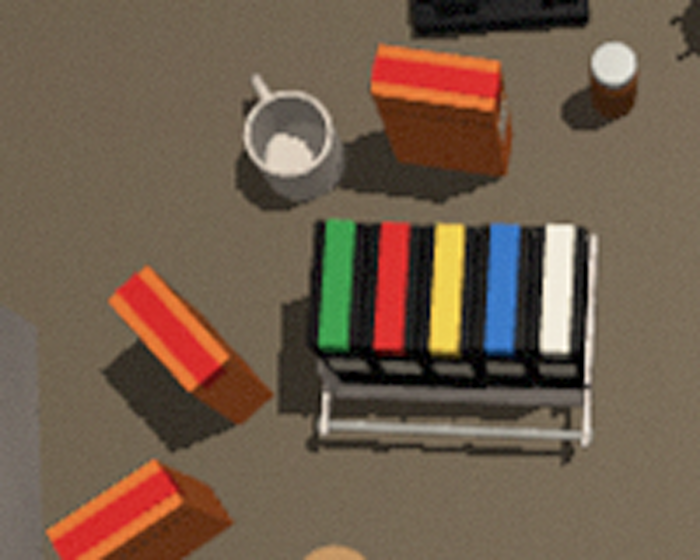

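View pics/crop1.png

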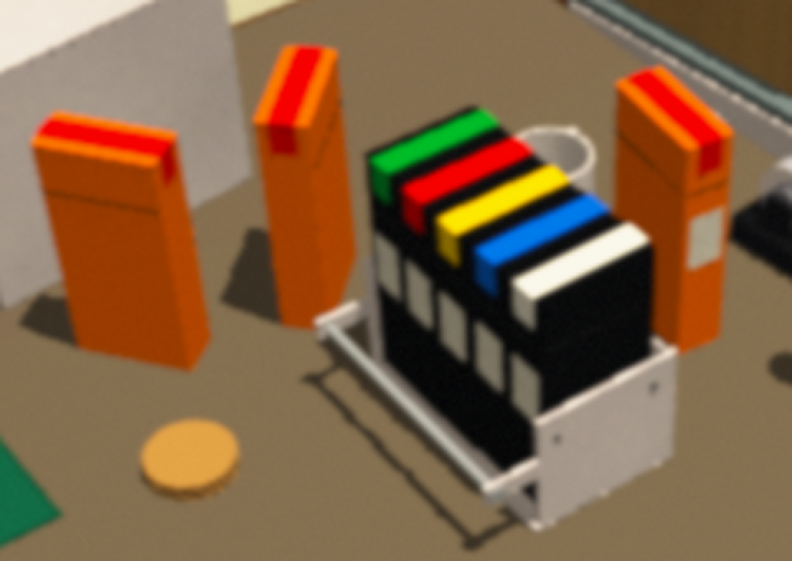

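```bash
python3 -m creep '[[[0,0,-1],-1,0],[[0,0,-2],-2,0],[[0,0,-2.8],-2.81,0],[[0,0,-2.8],-2.81,0]]' 20; cat > tgt.py <<'E'
import sys
from h import *
T,o=pose(); g=np.array([float(a) for a in sys.argv[1:4]])
print('pos',T[:3,3].round(4),'yaw',np.degrees(o['eef_rot']).round(2),'units',(T[:3,:3].T@(g-T[:3,3])/0.05).round(3),'q',np.round(o['qpos'],2),'t',o['time_s'],'F',np.round(o['force'],1),'w',o['grip_width'])
E
python3 tgt.py 0.63 0.192 0.36
```

```text
time_s: 0.65
ee_pos: [0.2108, 0.5088, 0.3701]
eef_rot: [3.134, 0.004, -3.138]
force: [-0.3, 0.1, -1.0]
grip_width: 0.065
pos [0.2108 0.5088 0.3701] yaw [ 179.55    0.22 -179.81] units [-8.362 -6.365  0.185] q [ 1.11  0.23  1.27 -0.    1.63 -0.46] t 0.65 F [-0.3  0.1 -1. ] w 0.06498025377715425
```

```bash
python3 - <<'E'
from h import *
c,f,E=cam('top'); save(c,'top1'); P=cloud(c,f,E)
# rod: bright pixels z~.07 in front of the row
g=c['img'].min(2); m=(g>110)&(P[...,2]>0.045)&(P[...,2]<0.085); b=np.zeros_like(m); b[250:275,236:304]=1
v,u=np.nonzero(m&b); q=np.array([pt(c,f,E,a,d,0.066) for a,d in zip(u,v)])
print(len(u)); print(np.polyfit(q[:,1],q[:,0],1), q[:,1].min(),q[:,1].max(),np.median(q[:,0]))
# rack outline in y incl. cheek: rod ends
E
```

```text
161
[0.0133778 0.4629404] 0.049814687589542314 0.2506956051371811 0.4648884693079477
```

```bash
python3 -m creep '[[[0,-1,0.2],0.1,0],[[0,-2,0.2],0.1,0],[[0,-3,0.2],0.1,0],[[-0.7,-3.7,0.2],0.1,0],[[-1.4,-4.4,0.2],0.1,0],[[-2.1,-5.1,0.2],0.1,0],[[-2.8,-5.8,0.2],0.1,0],[[-3.5,-6.36,0.2],0.1,0],[[-4.4,-6.36,0.2],0.1,0],[[-5.4,-6.36,0.2],0.1,0],[[-6.4,-6.36,0.2],0.1,0],[[-7.4,-6.36,0.2],0.1,0]]'; python3 tgt.py 0.632 0.192 0.36
```

```text
time_s: 1.9
ee_pos: [0.5821, 0.1895, 0.3526]
eef_rot: [-3.141, -0.002, 3.126]
force: [0.1, 0.3, 0.5]
grip_width: 0.0004
pos [0.5821 0.1895 0.3526] yaw [-1.7997e+02 -1.2000e-01  1.7908e+02] units [-0.997  0.066 -0.15 ] q [ 0.25  0.39  1.11  0.    1.64 -1.3 ] t 1.9 F [0.1 0.3 0.5] w 0.0003700763010574038
```

```bash
python3 -m creep '[[[-1,0.05,0],0,0],[[-1,0.05,0],0,0],[[-1,0.05,0.8],0,0],[[-1,0.05,1.6],0,0],[[-1,0.05,2.2],0,0],[[-1,0.05,2.2],0,0]]'; python3 tgt.py 0.630 0.192 0.214; python3 - <<'E'
from h import *
c,f,E=cam('wrist'); save(c,'w2'); c,f,E=cam('side'); save(c,'s2')
E
```

```text
time_s: 2.5
ee_pos: [0.6284, 0.1914, 0.239]
eef_rot: [-3.139, -0.009, 3.126]
force: [-0.7, -0.2, -0.1]
grip_width: 0.0006
pos [0.6284 0.1914 0.239 ] yaw [-179.87   -0.49  179.12] units [-0.035  0.014  0.5  ] q [ 0.24  0.54  1.15  0.    1.46 -1.32] t 2.5 F [-0.7 -0.2 -0.1] w 0.0006202572165900579
```

View pics/w2.png

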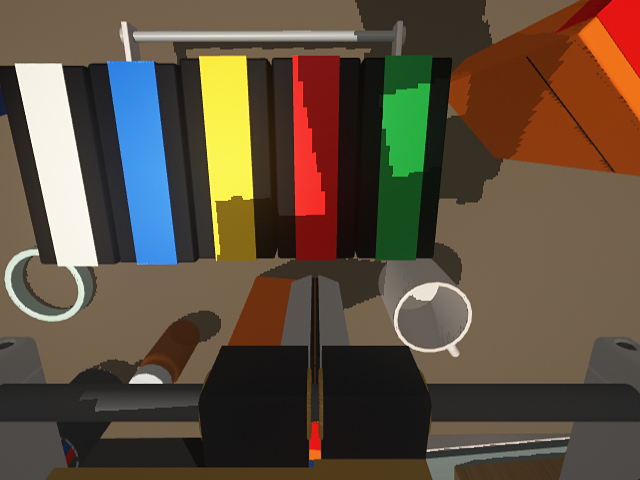

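View pics/s2.png

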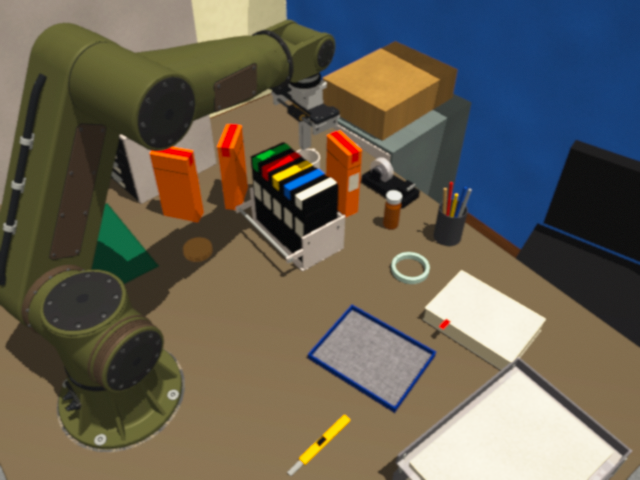

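```bash
python3 -m creep '[[[0,0.02,0.3],0,0],[[0,0.02,0.5],0,0],[[0,0.02,0.5],0,0],[[0.2,0.02,0.5],0,0],[[0.3,0.02,0.5],0,0],[[0.4,0.02,0.5],0,0],[[0.5,0.02,0.5],0,0],[[0.6,0.02,0.5],0,0],[[0.7,0.02,0.5],0,0],[[0.8,0.02,0.5],0,0],[[0.9,0.02,0.5],0,0],[[1,0.02,0.5],0,0]]'; python3 tgt.py 0.630 0.192 0.214; python3 - <<'E'
from h import *
c,f,E=cam('wrist'); save(c,'w3'); c,f,E=cam('side'); save(c,'s3')
E
```

```text
time_s: 3.8
ee_pos: [0.58, 0.1934, 0.2195]
eef_rot: [-3.142, -0.0, 3.127]
force: [1.5, -0.6, 1.2]
grip_width: 0.0006
pos [0.58   0.1934 0.2195] yaw [-180.     -0.    179.17] units [-1.    -0.015  0.109] q [ 0.26  0.44  1.34 -0.    1.36 -1.29] t 3.8 F [ 1.5 -0.6  1.2] w 0.0006262167756327258
```

View pics/w3.png

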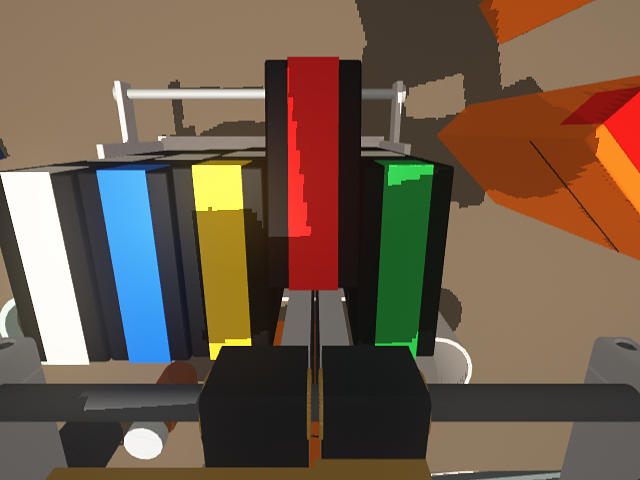

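The red box alone is tipping (its rear edge at row 290, neighbours unmoved). I'll continue slowly past balance.

```bash
python3 -m creep '[[[0.1,0,0.1],0,0],[[0.2,0,0.1],0,0],[[0.3,0,0.1],0,0],[[0.4,0,0.1],0,0],[[0.5,0,0.1],0,0],[[0.6,0,0.1],0,0],[[0.7,0,0.1],0,0],[[0.8,0,0.1],0,0],[[0.88,0,0.1],0,0],[[0.96,0,0.1],0,0],[[1.04,0,0.1],0,0],[[1.1,0,0.1],0,0]]'; python3 tgt.py 0.630 0.192 0.214; python3 - <<'E'
from h import *
c,f,E=cam('wrist'); save(c,'w4'); c,f,E=cam('side'); save(c,'s4')
E
```

```text
time_s: 5.1
ee_pos: [0.5251, 0.1942, 0.2145]
eef_rot: [-3.142, -0.0, 3.127]
force: [0.0, 0.3, 0.5]
grip_width: 0.0005
pos [0.5251 0.1942 0.2145] yaw [-180.     -0.    179.18] units [-2.098 -0.015  0.009] q [ 0.29  0.33  1.51 -0.    1.31 -1.27] t 5.1 F [0.  0.3 0.5] w 0.0005361745126634892
```

View pics/w4.png

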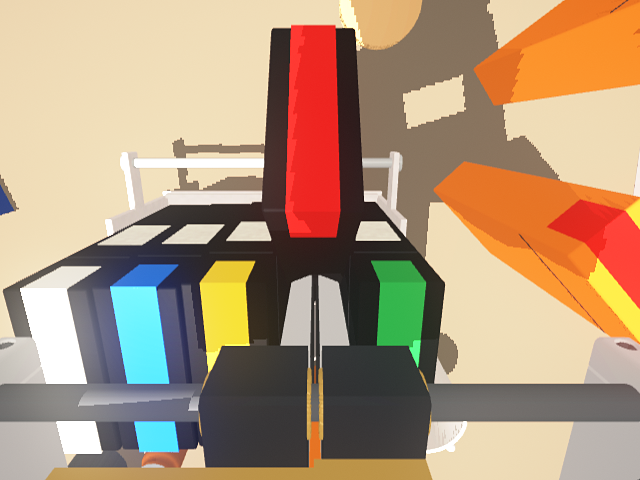

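View pics/s4.png

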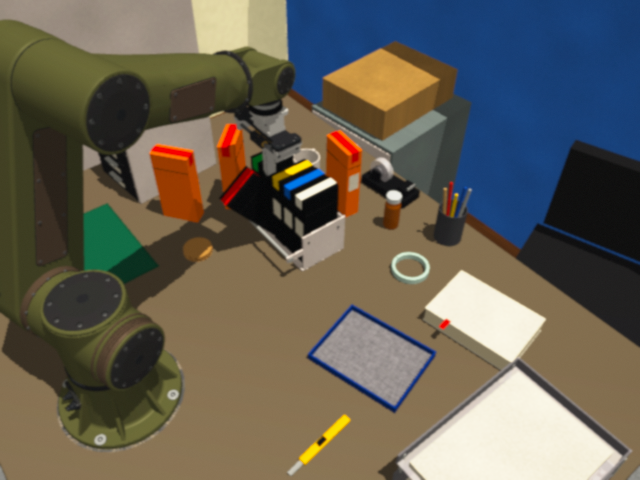

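The box leans on the rod, free of the fingers (upper end of its tape at (245,175) in the side view). Next I'll raise the gripper, open it, and measure the lean.

```bash
python3 -m creep '[[[0,0,-0.6],0,0.7],[[0,0,-1.4],0,0.7],[[0,0,-2.2],0,0.7],[[0,0,-3],0,0.7],[[0,0,-3],0,0.7]]'; python3 - <<'E'
from h import *
for n in ('wrist','top'):
    c,f,E=cam(n); save(c,n+'5'); P=cloud(c,f,E); hsv=cv2.cvtColor(c['img'],cv2.COLOR_RGB2HSV)
    H,S=hsv[...,0].astype(int),hsv[...,1]
    m=((H<4)|(H>174))&(S>150)&(abs(P[...,1]-.192)<.03)&(P[...,0]>.3)&(P[...,0]<.56)&(P[...,2]>.1)
    q=P[m]; print(n,len(q))
    # box surface points: fit plane to tape pts on the top face (those with upward tilt)
    for it in range(3):
        k=np.linalg.svd(q-q.mean(0),full_matrices=False)[2]; nrm=k[2]*np.sign(k[2][2]); d=(q-q.mean(0))@nrm; s=abs(d)<max(0.003,np.median(abs(d))*2.5); q=q[s]
    print('n',nrm.round(3),'tilt',np.degrees(np.arccos(nrm[2])).round(1),'mean',q.mean(0).round(4),'long axis',k[0].round(3),'ext',np.percentile((q-q.mean(0))@k[0],[0.5,99.5]).round(4), 'lo/hi z',np.percentile(q[:,2],[1,99]).round(3),'x',np.percentile(q[:,0],[1,99]).round(3))
E
```

```text
time_s: 5.7
ee_pos: [0.5263, 0.1944, 0.37]
eef_rot: [3.139, 0.008, 3.127]
force: [0.2, 0.7, -0.0]
grip_width: 0.0372
wrist 3066
n [-0.015 -1.     0.002] tilt 89.9 mean [0.4413 0.1942 0.215 ] long axis [-0.301  0.003 -0.954] ext [-0.3009  0.0516] lo/hi z [0.176 0.53 ] x [0.394 0.489]
top 0<stdin>:9: RuntimeWarning: Mean of empty slice.
  ret = um.true_divide(
Traceback (most recent call last):
IndexError: index 2 is out of bounds for axis 0 with size 0
```

View pics/wrist5.png

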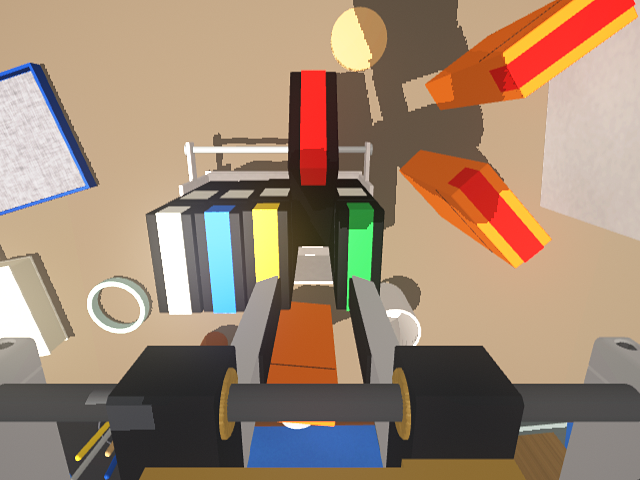

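View pics/top5.png

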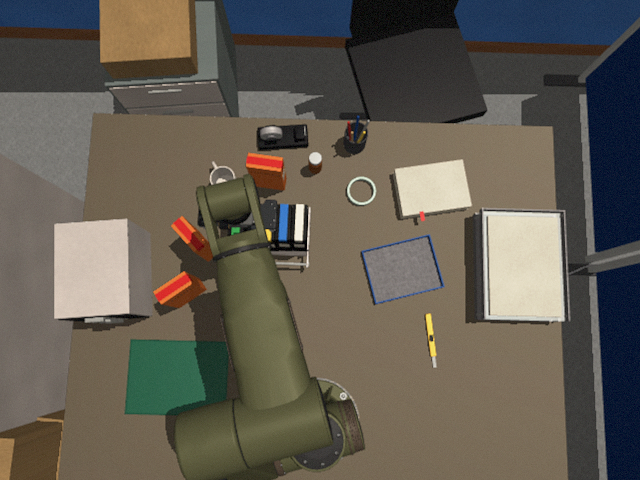

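```bash
python3 - <<'E'
from h import *
c,f,E=cam('wrist'); P=cloud(c,f,E)
for v in range(66,192,6): print(v,P[v,313].round(4), c['img'][v,313])
# edges in y
row=110; print([ (u,P[row,u].round(3).tolist()) for u in (288,292,300,325,334,338)])
E
```

```text
66 [0.3596 0.194  0.0006] [202 174 139]
72 [0.3921 0.1942 0.1758] [255  57  47]
78 [0.3974 0.1941 0.1791] [254  45  39]
84 [0.4029 0.1941 0.1832] [254  45  38]
90 [0.4082 0.194  0.1877] [254  44  37]
96 [0.4136 0.194  0.1923] [254  46  39]
102 [0.4187 0.1939 0.1963] [254  45  38]
108 [0.4238 0.1938 0.1998] [254  45  39]
114 [0.4288 0.1938 0.2035] [254  44  39]
120 [0.4338 0.1937 0.2078] [254  45  39]
126 [0.4387 0.1936 0.2104] [254  44  38]
132 [0.4435 0.1936 0.2134] [254  45  40]
138 [0.4482 0.1935 0.218 ] [254  45  39]
144 [0.4529 0.1935 0.2207] [254  44  39]
150 [0.4576 0.1934 0.2232] [254  46  40]
156 [0.4622 0.1933 0.2273] [198  35  29]
162 [0.4666 0.1933 0.2313] [198  34  28]
168 [0.4712 0.1932 0.2339] [198  35  28]
174 [0.4762 0.1931 0.2316] [177  35  27]
180 [0.4821 0.193  0.224 ] [177  36  26]
186 [0.4885 0.1929 0.2148] [178  37  26]
[(288, [0.415, 0.159, 0.002]), (292, [0.425, 0.176, 0.2]), (300, [0.425, 0.183, 0.201]), (325, [0.426, 0.204, 0.202]), (334, [0.426, 0.212, 0.2]), (338, [0.416, 0.228, 0.0])]
```

```bash
python3 tgt.py .457 .194 .172
```

```text
pos [0.5254 0.1942 0.3635] yaw [-1.7998e+02 -6.0000e-02  1.7917e+02] units [ 1.364 -0.022  3.832] q [ 0.29  0.26  1.25 -0.    1.63 -1.27] t 5.85 F [0.4 0.4 0.1] w 0.04892746827808404
```

```bash
python3 -m creep '[[[0.7,-0.02,0],0,0.8],[[1.36,-0.02,0.3],0,0.8],[[1.36,-0.02,0.8],0,0.8],[[1.36,-0.02,1.3],0,0.8],[[1.36,-0.02,1.8],0,0.8],[[1.36,-0.02,2.2],0,0.8],[[1.36,-0.02,2.2],0,0.8]]'; python3 tgt.py .457 .194 .172;python3 - <<'E'
from h import *
c,f,E=cam('wrist'); save(c,'w6')
E
```

```text
time_s: 6.55
ee_pos: [0.4561, 0.1938, 0.251]
eef_rot: [-3.139, -0.006, 3.127]
force: [-1.3, -0.7, 0.2]
grip_width: 0.0749
pos [0.4561 0.1938 0.251 ] yaw [-179.88   -0.34  179.17] units [-0.027  0.009  1.579] q [ 0.33  0.16  1.63 -0.    1.36 -1.23] t 6.55 F [-1.3 -0.7  0.2] w 0.0749453915763587
```

View pics/w6.png

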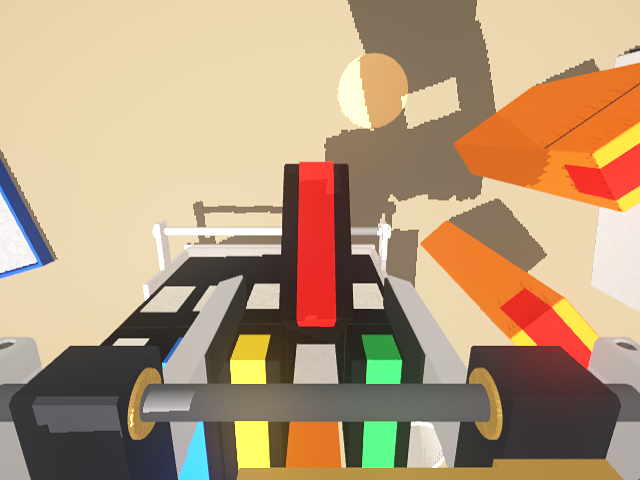

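```bash
python3 tgt.py .457 .194 .172; python3 -m creep '[[[0,0,0.5],0,0.8],[[0,0,1],0,0.8],[[0,0,1.4],0,0.8],[[0,0,1.65],0,0.8],[[0,0,1.65],0,0.8]]'; python3 tgt.py .457 .194 .172
```

```text
pos [0.4568 0.194  0.253 ] yaw [-179.93   -0.19  179.17] units [-0.01   0.003  1.62 ] q [ 0.33  0.16  1.63 -0.    1.36 -1.23] t 6.6 F [-0.9  0.6  0.6] w 0.07516844401304826
time_s: 7.1
ee_pos: [0.4572, 0.1941, 0.1713]
eef_rot: [-3.141, -0.002, 3.127]
force: [0.1, -0.1, 0.1]
grip_width: 0.075
pos [0.4572 0.1941 0.1713] yaw [-1.7997e+02 -1.0000e-01  1.7917e+02] units [ 0.003 -0.002 -0.015] q [ 0.33  0.24  1.73  0.    1.18 -1.23] t 7.1 F [ 0.1 -0.1  0.1] w 0.07503687449940659
```

Close with 25 N.

```bash
python3 -m creep '[[[0,0,0],0,0.6],[[0,0,0],0,0.5],[[0,0,0],0,0.45],[[0,0,0],0,0.4],[[0,0,0],0,0.35],[[0,0,0],0,0.35],[[0,0,0],0,0.35],[[0,0,0],0,0.35]]' 25; python3 -m creep '[[[0,0,-0.1],0,0.35],[[0,0,-0.2],0,0.35],[[0,0,-0.3],0,0.35],[[0,0,-0.4],0,0.35],[[0,0,-0.5],0,0.35],[[0,0,-0.5],0,0.35]]'; python3 - <<'E'
from h import *
c,f,E=cam('wrist'); save(c,'w7');c,f,E=cam('side'); save(c,'s7')
E
```

```text
time_s: 7.9
ee_pos: [0.4576, 0.1942, 0.1722]
eef_rot: [3.142, 0.001, 3.127]
force: [0.3, -1.2, 3.9]
grip_width: 0.0419
time_s: 8.5
ee_pos: [0.4577, 0.1943, 0.1977]
eef_rot: [3.141, 0.001, 3.127]
force: [-0.0, 0.5, -4.3]
grip_width: 0.0417
```

View pics/w7.png

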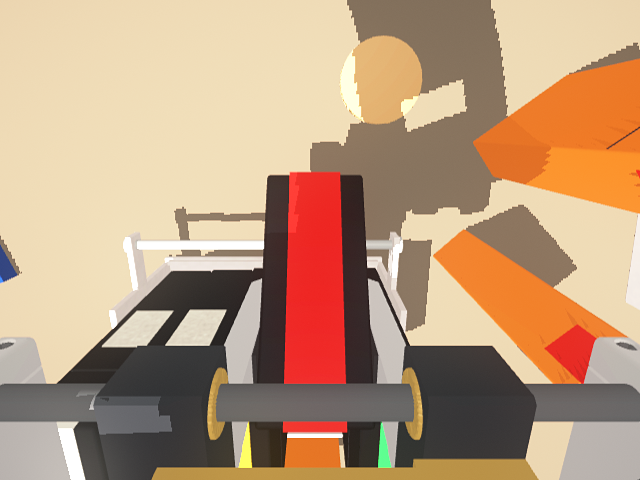

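View pics/s7.png

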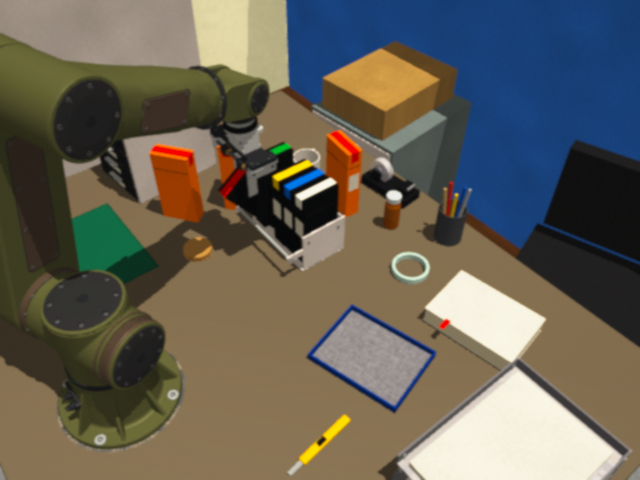

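```bash
python3 -m creep '[[[0,0,-0.2],0,0.35],[[0,0,-0.4],0,0.35],[[0,0,-0.6],0,0.35],[[0,0,-0.8],0,0.35],[[0,0,-1],0,0.35],[[0,0,-1.2],0,0.35],[[0,0,-1.4],0,0.35],[[0,0,-1.6],0,0.35],[[0,0,-1.8],0,0.35],[[0,0,-2],0,0.35],[[0,0,-2.2],0,0.35],[[0,0,-2.4],0,0.35]]'; python3 tgt.py 0.46 -0.25 .3; cat > prof.py <<'E'
from h import *
c,f,E=cam('wrist'); P=cloud(c,f,E); hsv=cv2.cvtColor(c['img'],cv2.COLOR_RGB2HSV)
T,o=pose(); Q=(P-T[:3,3])@T[:3,:3]
u=315
for v in range(100,440,16): 
    if c['img'][v,u,0]>120 and c['img'][v,u,1]<90: print(v,Q[v,u].round(4))
m=(c['img'][:,u,0]>120)&(c['img'][:,u,1]<90)&(abs(Q[:,u,2])<.12)
q=Q[m,u]; s=np.polyfit(q[:,0],q[:,2],1); print('slope deg',np.degrees(np.arctan(s)),len(q))
E
python3 prof.py; python3 - <<'E'
from h import *
c,f,E=cam('wrist'); save(c,'w8');c,f,E=cam('side'); save(c,'s8')
E
```

```text
time_s: 9.8
ee_pos: [0.4574, 0.1942, 0.3178]
eef_rot: [3.142, -0.0, 3.127]
force: [-0.6, -0.2, -5.4]
grip_width: 0.0419
pos [0.4574 0.1942 0.3178] yaw [180.    -0.   179.18] units [-0.179 -8.883  0.355] q [ 0.33  0.12  1.52  0.    1.5  -1.23] t 9.8 F [-0.6 -0.2 -5.4] w 0.04186053919109027
180 [ 0.0631 -0.0005 -0.0042]
196 [ 0.057  -0.0005 -0.0092]
212 [ 0.0513 -0.0005 -0.0147]
228 [ 0.0452 -0.0005 -0.0176]
244 [ 0.0396 -0.0005 -0.0217]
260 [ 0.0341 -0.0005 -0.0253]
276 [ 0.0292 -0.0005 -0.0301]
292 [ 0.0243 -0.0005 -0.0342]
308 [ 0.0184 -0.0005 -0.0359]
324 [ 0.0141 -0.0005 -0.0404]
340 [ 0.0103 -0.0005 -0.0451]
356 [ 0.0049 -0.0005 -0.0471]
372 [ 0.0004 -0.0005 -0.0502]
slope deg [36.3897786  -2.91625838] 223
```

View pics/w8.png

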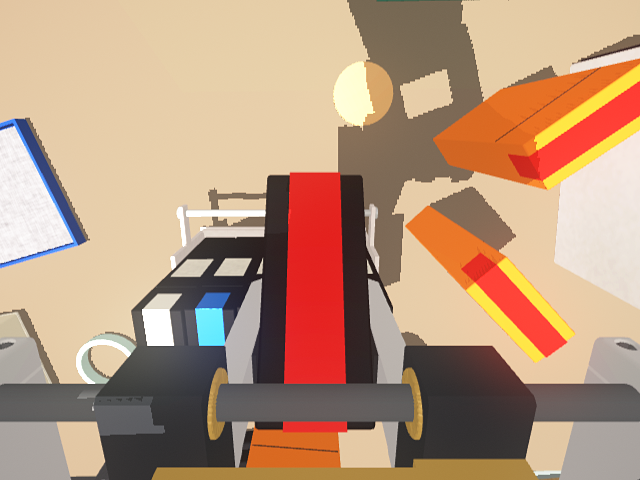

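View pics/s8.png

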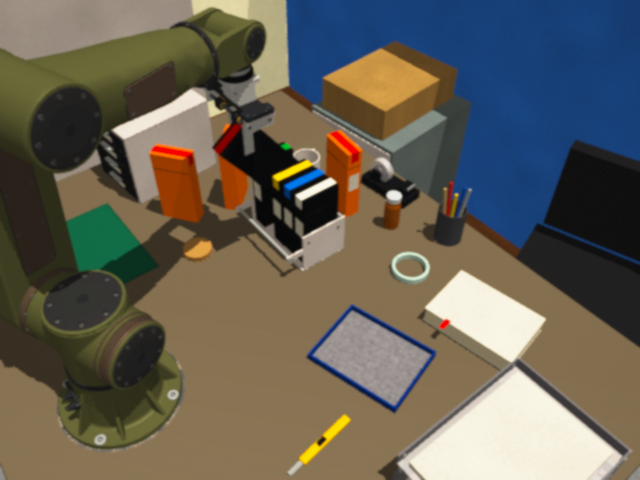

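```bash
python3 -m creep '[[[0.3,0,-0.2],0,0.35],[[0.7,0,-0.4],0,0.35],[[1.1,0,-0.4],0,0.35],[[1.5,0,-0.4],0,0.35],[[1.8,0,-0.4],0,0.35],[[2,-0.3,-0.4],0,0.35],[[2,-0.8,-0.4],0,0.35],[[2,-1.4,-0.4],0,0.35],[[2,-2,-0.4],0,0.35],[[2,-2.6,-0.4],0,0.35],[[2,-3.2,-0.4],0,0.35],[[2,-3.8,-0.4],0,0.35]]'; python3 -m creep '[[[0,-0.6,0],0,0.35],[[0,-1.2,0],0,0.35],[[-0.1,-1.8,0],0,0.35],[[-0.3,-2.4,0],0,0.35],[[-0.6,-3,0],0,0.35],[[-0.9,-3.6,0],0,0.35],[[-1.2,-4.2,0],0,0.35],[[-1.5,-4.7,0],0,0.35],[[-1.8,-5,0],0,0.35],[[-2,-5.1,0],0,0.35],[[-2,-5.1,0],0,0.35]]';python3 tgt.py .462 -.257 .188; python3 prof.py
```

```text
time_s: 11.15
ee_pos: [0.3543, 0.0045, 0.3366]
eef_rot: [-3.142, -0.0, 3.127]
force: [-0.2, -0.5, -3.6]
grip_width: 0.0419
time_s: 12.25
ee_pos: [0.4515, -0.2508, 0.336]
eef_rot: [3.141, -0.001, 3.127]
force: [-0.9, 0.2, -4.5]
grip_width: 0.0418
pos [ 0.4515 -0.2508  0.336 ] yaw [ 1.7995e+02 -8.0000e-02  1.7917e+02] units [-0.216 -0.124  2.96 ] q [-0.58  0.16  1.43  0.    1.55 -2.13] t 12.25 F [-0.9  0.2 -4.5] w 0.041756665078016106
180 [ 0.0624 -0.0008 -0.0057]
196 [ 0.0563 -0.0009 -0.0106]
212 [ 0.0502 -0.0009 -0.0145]
228 [ 0.0445 -0.0009 -0.019 ]
244 [ 0.0388 -0.0009 -0.0227]
260 [ 0.0333 -0.0009 -0.0265]
276 [ 0.0285 -0.0009 -0.0316]
292 [ 0.023  -0.0009 -0.0343]
308 [ 0.0175 -0.0009 -0.0369]
324 [ 0.0129 -0.0009 -0.0409]
340 [ 0.0091 -0.0009 -0.0456]
356 [ 0.0054 -0.0009 -0.0502]
372 [-0.0005 -0.0009 -0.0513]
slope deg [36.34439032 -2.94562891] 221
```

```bash
python3 -m creep '[[[-0.2,-0.12,0.4],0,0.35],[[-0.2,-0.12,0.8],0,0.35],[[-0.2,-0.12,1.2],0,0.35],[[-0.2,-0.12,1.6],0,0.35],[[-0.2,-0.12,2],0,0.35],[[-0.2,-0.12,2.4],0,0.35],[[-0.2,-0.12,2.7],0,0.35],[[-0.2,-0.12,2.9],0,0.35],[[-0.2,-0.12,2.9],0,0.35]]'; python3 -m creep '[[[0,0,0],0,0.35],[[0,0,0],0,0.35],[[0,0,0],0,0.35]]' 16; python3 prof.py | tail -1; python3 -m creep '[[[0,0,0],0,0.35],[[0,0,0],0,0.35],[[0,0,0],0,0.35]]' 12; python3 prof.py | tail -1;  python3 tgt.py .462 -.257 .188
```

```text
time_s: 13.2
ee_pos: [0.4604, -0.2561, 0.1912]
eef_rot: [3.141, -0.001, 3.128]
force: [-0.8, -0.4, -4.5]
grip_width: 0.0421
time_s: 13.5
ee_pos: [0.4611, -0.257, 0.1927]
eef_rot: [-3.141, 0.001, 3.127]
force: [0.2, 0.9, -4.8]
grip_width: 0.0422
slope deg [36.40799511 -2.98924325] 215
time_s: 13.85
ee_pos: [0.4609, -0.2569, 0.192]
eef_rot: [-3.142, 0.0, 3.127]
force: [-0.1, 0.0, -3.5]
grip_width: 0.0419
slope deg [36.22203852 -2.97798147] 217
pos [ 0.4609 -0.2569  0.192 ] yaw [180.    -0.   179.17] units [-0.021 -0.002  0.079] q [-0.58  0.28  1.63  0.    1.24 -2.13] t 13.9 F [ 0.1  0.3 -4.7] w 0.04190389210679929
```

```bash
python3 -m creep '[[[0,0,0.1],0,0.35],[[0,0,0.16],0,0.35],[[0,0,0.16],0,0.35]]' 9; python3 prof.py | tail -3; python3 -m creep '[[[0,0,0],0,0.35],[[0,0,0],0,0.35],[[0,0,0],0,0.35]]' 7; python3 prof.py | tail -3;  python3 tgt.py .462 -.257 .188
```

```text
time_s: 14.2
ee_pos: [0.4607, -0.2567, 0.1832]
eef_rot: [3.141, -0.001, 3.127]
force: [0.4, -0.7, -4.4]
grip_width: 0.042
356 [ 0.0051 -0.0003 -0.0488]
372 [-0.0007 -0.0003 -0.0502]
slope deg [36.14686372 -2.9534459 ] 218
time_s: 14.55
ee_pos: [0.461, -0.2569, 0.1841]
eef_rot: [-3.141, 0.0, 3.127]
force: [-0.1, -0.2, -3.8]
grip_width: 0.042
356 [ 0.005  -0.0004 -0.0493]
372 [ 0.0002 -0.0004 -0.052 ]
slope deg [36.26446811 -2.97844499] 216
pos [ 0.461  -0.2569  0.184 ] yaw [-1.7999e+02  1.0000e-02  1.7918e+02] units [-0.021 -0.002 -0.079] q [-0.58  0.29  1.63 -0.    1.22 -2.13] t 14.6 F [-0.8  0.7 -4.8] w 0.041792777492692786
```

```bash
python3 -m creep '[[[0,0,0],0,0.35],[[0,0,0],0,0.35],[[0,0,0],0,0.35]]' 5; python3 prof.py | tail -2; python3 -m creep '[[[0,0,0],0,0.35],[[0,0,0],0,0.35],[[0,0,0],0,0.35]]' 4; python3 prof.py | tail -2
```

```text
time_s: 14.9
ee_pos: [0.461, -0.2569, 0.1841]
eef_rot: [-3.141, 0.0, 3.127]
force: [0.8, 0.9, -2.8]
grip_width: 0.042
372 [-0.0054 -0.0004 -0.0446]
slope deg [22.71868831 -2.49267175] 216
time_s: 15.25
ee_pos: [0.461, -0.2569, 0.184]
eef_rot: [-3.142, 0.0, 3.127]
force: [-0.1, -0.0, -1.0]
grip_width: 0.042
372 [-0.0051 -0.0004 -0.045 ]
slope deg [22.77611842 -2.4965425 ] 216
```

```bash
python3 prof.py; python3 - <<'E'
from h import *
c,f,E=cam('wrist'); save(c,'w9');c,f,E=cam('side'); save(c,'s9')
E
```

```text
180 [ 0.0643 -0.0004 -0.0165]
196 [ 0.0583 -0.0004 -0.0195]
212 [ 0.0523 -0.0004 -0.0216]
228 [ 0.0462 -0.0004 -0.0238]
244 [ 0.0407 -0.0004 -0.0274]
260 [ 0.035  -0.0004 -0.03  ]
276 [ 0.0288 -0.0004 -0.0313]
292 [ 0.0232 -0.0004 -0.034 ]
308 [ 0.0182 -0.0004 -0.0375]
324 [ 0.0121 -0.0004 -0.0389]
340 [ 0.0059 -0.0004 -0.0402]
356 [ 0.001  -0.0004 -0.0434]
372 [-0.0049 -0.0004 -0.0452]
slope deg [22.73394458 -2.49340947] 217
```

View pics/w9.png

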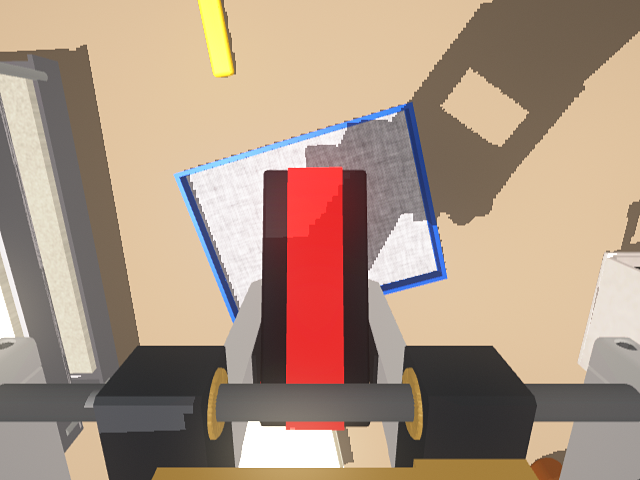

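View pics/s9.png

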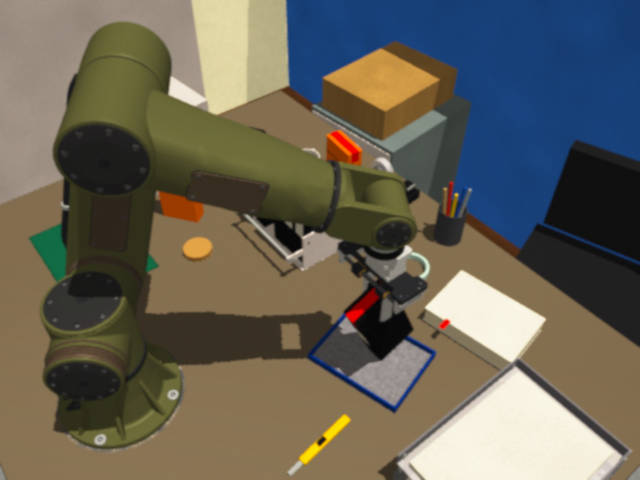

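```bash
python3 -m creep '[[[0,0,0],0,0.35],[[0,0,0],0,0.35],[[0,0,-0.15],0,0.35],[[0,0,-0.3],0,0.35],[[0.2,0,-0.4],0,0.35],[[0.5,0,-0.4],0,0.35],[[0.8,0,-0.4],0,0.35],[[1.1,0,-0.4],0,0.35],[[1.22,0,-0.4],0,0.35],[[1.22,0,-0.4],0,0.35]]' 12; python3 prof.py | sed -n '1p;6p;$p'; python3 tgt.py .4 -.257 .184
```

```text
time_s: 16.45
ee_pos: [0.3994, -0.2561, 0.2044]
eef_rot: [-3.141, 0.001, 3.127]
force: [0.5, 0.4, -5.2]
grip_width: 0.0419
180 [ 0.0647 -0.0003 -0.0164]
260 [ 0.0349 -0.0003 -0.0287]
slope deg [22.6962848  -2.50904062] 222
pos [ 0.3999 -0.2561  0.2044] yaw [-1.7998e+02  4.0000e-02  1.7915e+02] units [-0.002 -0.017  0.407] q [-0.65  0.15  1.75  0.    1.24 -2.2 ] t 16.5 F [-0.6  0.8 -4.4] w 0.04196986658499799
```

Lower until the foot touches, watching the force.

```bash
python3 -m creep '[[[0,0,0.1],0,0.35],[[0,0,0.2],0,0.35],[[0,0,0.3],0,0.35],[[0,0,0.36],0,0.35],[[0,0,0.4],0,0.35],[[0,0,0.42],0,0.35],[[0,0,0.42],0,0.35]]'; python3 prof.py | sed -n '1p;6p;$p'; python3 tgt.py .4 -.257 .184
```

```text
time_s: 17.2
ee_pos: [0.4004, -0.256, 0.1839]
eef_rot: [-3.141, 0.002, 3.127]
force: [-0.7, 2.3, 6.3]
grip_width: 0.042
180 [ 0.0644 -0.0004 -0.0179]
260 [ 0.0346 -0.0004 -0.0292]
slope deg [22.3539488  -2.49496776] 223
pos [ 0.4004 -0.256   0.1839] yaw [-1.7998e+02  9.0000e-02  1.7918e+02] units [ 0.008 -0.02  -0.002] q [-0.65  0.17  1.78  0.    1.19 -2.2 ] t 17.25 F [-0.5  2.4  6.4] w 0.041867327672245706
```

```bash
python3 -m creep '[[[0,0,0],0,0.35],[[0,0,0],0,0.35],[[-0.1,0,-0.004],0,0.35],[[-0.2,0,-0.008],0,0.35],[[-0.3,0,-0.01],0,0.35],[[-0.4,0,-0.008],0,0.35],[[-0.5,0,-0.004],0,0.35],[[-0.6,0,0],0,0.35],[[-0.7,0,0.012],0,0.35],[[-0.8,0,0.024],0,0.35],[[-0.8,0,0.024],0,0.35]]' 5; python3 prof.py | sed -n '1p;6p;$p'; python3 tgt.py .4 -.257 .184
```

```text
time_s: 18.35
ee_pos: [0.4404, -0.2565, 0.1815]
eef_rot: [3.141, -0.0, 3.127]
force: [1.5, 1.8, -0.0]
grip_width: 0.0422
228 [ 0.0487 -0.0004 -0.034 ]
308 [ 0.0186 -0.0004 -0.0388]
slope deg [10.84906074 -2.46518405] 166
pos [ 0.4402 -0.2565  0.1815] yaw [179.99  -0.   179.19] units [ 0.803 -0.021 -0.05 ] q [-0.6   0.25  1.69  0.    1.2  -2.16] t 18.4 F [ 1.1  1.  -1.1] w 0.04197884430221154
```

```bash
python3 -m creep '[[[-0.1,0,0.015],0,0.35],[[-0.2,0,0.034],0,0.35],[[-0.3,0,0.056],0,0.35],[[-0.4,0,0.08],0,0.35],[[-0.5,0,0.106],0,0.35],[[-0.56,0,0.122],0,0.35],[[-0.56,0,0.122],0,0.35]]' 5; python3 prof.py | sed -n '1p;6p;$p'; python3 tgt.py .4 -.257 .184
```

```text
time_s: 19.1
ee_pos: [0.4684, -0.257, 0.1755]
eef_rot: [-3.142, 0.0, 3.127]
force: [1.0, 1.3, -0.3]
grip_width: 0.0423
180 [ 0.0655 -0.0004 -0.0278]
292 [ 0.0269 -0.0004 -0.0423]
slope deg [ 6.58005627 -2.48679979] 173
pos [ 0.4681 -0.257   0.1756] yaw [-1.8000e+02  1.0000e-02  1.7918e+02] units [ 1.363 -0.02  -0.169] q [-0.57  0.31  1.63  0.    1.21 -2.13] t 19.15 F [ 1.8  0.4 -1.1] w 0.04206343373861003
```

```bash
python3 prof.py;  python3 - <<'E'
from h import *
c,f,E=cam('wrist'); save(c,'w10');c,f,E=cam('side'); cv2.imwrite('pics/s10.png',cv2.resize(c['img'][200:440,260:460,::-1],None,fx=2.5,fy=2.5))
E
```

```text
180 [ 0.0656 -0.0004 -0.0278]
228 [ 0.0506 -0.0004 -0.0404]
244 [ 0.0443 -0.0004 -0.0392]
260 [ 0.0387 -0.0004 -0.0405]
276 [ 0.0331 -0.0004 -0.042 ]
292 [ 0.0264 -0.0004 -0.041 ]
308 [ 0.0201 -0.0004 -0.0415]
324 [ 0.0134 -0.0004 -0.0414]
340 [ 0.0066 -0.0004 -0.0416]
356 [ 0.0009 -0.0004 -0.0435]
372 [-0.0065 -0.0004 -0.0432]
slope deg [ 6.86303761 -2.49071048] 172
```

View pics/w10.png

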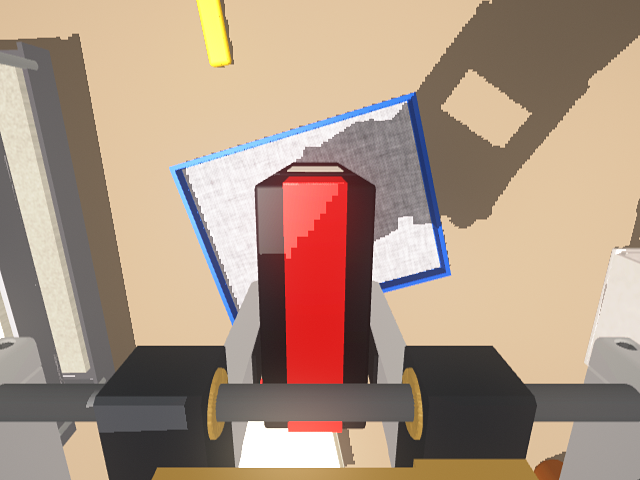

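View pics/s10.png

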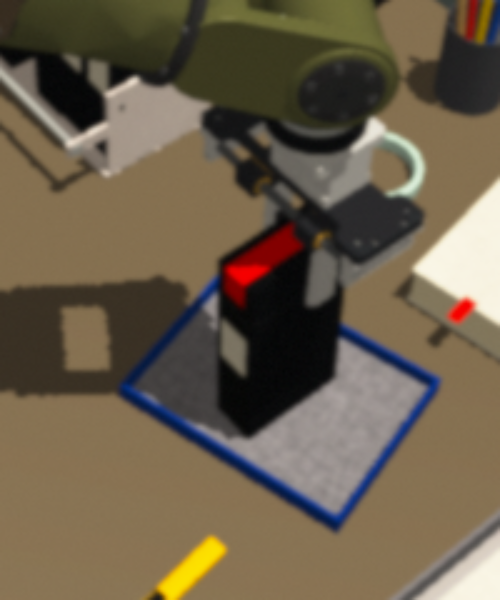

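```bash
sed -i 's/q=Q\[m,u\];/q=Q[m,u]; q=q[q[:,0]<.047]; /' prof.py; python3 prof.py|tail -1; python3 -m creep '[[[-0.1,0,0.03],0,0.35],[[-0.16,0,0.06],0,0.35],[[-0.16,0,0.06],0,0.35]]' 5; python3 prof.py | tail -1; python3 tgt.py .4 -.257 .184
```

```text
slope deg [ 2.42429449 -2.43095608] 144
time_s: 19.65
ee_pos: [0.4764, -0.2572, 0.1727]
eef_rot: [-3.141, 0.0, 3.127]
force: [2.0, 0.4, 0.7]
grip_width: 0.042
slope deg [-0.18826534 -2.44371114] 144
pos [ 0.4763 -0.2572  0.1727] yaw [-1.7998e+02  3.0000e-02  1.7918e+02] units [ 1.525 -0.018 -0.227] q [-0.56  0.33  1.61  0.    1.2  -2.12] t 19.7 F [ 1.4 -0.4  1.1] w 0.042040760293734825
```

```bash
python3 -m creep '[[[0,0,0],0,0.46],[[0,0,0],0,0.5],[[0,0,0],0,0.6],[[0,0,0],0,0.7],[[0,0,0],0,0.8],[[0,0,0],0,0.8]]'; python3 prof.py | tail -1; python3 tgt.py .4 -.257 .184; python3 - <<'E'
from h import *
c,f,E=cam('wrist'); save(c,'w11')
E
```

```text
time_s: 20.3
ee_pos: [0.4759, -0.2571, 0.1727]
eef_rot: [-3.142, 0.0, 3.127]
force: [-0.0, -1.1, 0.6]
grip_width: 0.0738
slope deg [-0.13866946 -2.44688259] 144
pos [ 0.4759 -0.2571  0.1726] yaw [-180.     -0.    179.18] units [ 1.518 -0.02  -0.227] q [-0.56  0.33  1.61 -0.    1.2  -2.12] t 20.35 F [-0.3 -0.3  0.1] w 0.07494827774980257
```

View pics/w11.png

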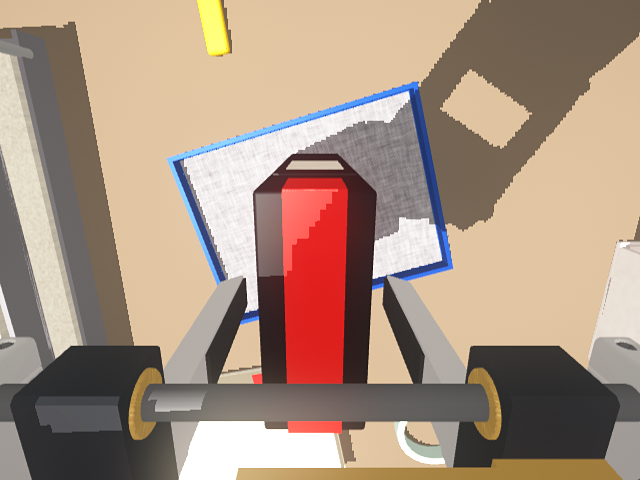

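The box stands upright and released (its top edge at row 180, fingers clear at columns 245 and 385). I'll retreat upward and check.

```bash
python3 -m creep '[[[0,0,-0.4],0,0.8],[[0,0,-1],0,0.8],[[0,0,-1.6],0,0.8],[[0,0,-2.2],0,0.8],[[0,0,-2.8],0,0.8],[[0.8,0,-3],0,0.8],[[1.6,0,-3],0,0.8],[[2.2,0,-3],0,0.8],[[2.2,0,-3],0,0.8],[[2.2,0,-3],0,0.8]]'; python3 - <<'E'
from h import *
for n in ('top','side'):
    c,f,E=cam(n); save(c,n+'12'); P=cloud(c,f,E); hsv=cv2.cvtColor(c['img'],cv2.COLOR_RGB2HSV)
    H,S=hsv[...,0].astype(int),hsv[...,1]
    m=((H<4)|(H>174))&(S>150)&(P[...,0]>.38)&(P[...,0]<.56)&(P[...,1]>-.32)&(P[...,1]<-.2)&(P[...,2]>.2)&(P[...,2]<.235)
    if m.sum()>20: print(n,'red top',m.sum(),P[m].mean(0).round(4))
    for nm,k in dict(green=(H>45)&(H<75)&(S>120),yellow=(H>22)&(H<33)&(S>120),blue=(H>95)&(H<120)&(S>120),white=(S<50)&(hsv[...,2]>170)).items():
        k=k&(P[...,2]>.2)&(P[...,2]<.235)&(abs(P[...,0]-.56)<.07)&(abs(P[...,1]-.15)<.12)
        if k.sum()>20: print(n,nm,k.sum(),P[k].mean(0).round(4))
E
```

```text
time_s: 21.4
ee_pos: [0.3659, -0.2557, 0.3231]
eef_rot: [-3.141, 0.001, 3.126]
force: [0.6, 0.5, -0.1]
grip_width: 0.0752
top red top 243 [ 0.467  -0.2573  0.215 ]
top green 319 [0.5584 0.2349 0.2162]
top yellow 267 [0.5563 0.1485 0.2159]
top blue 332 [0.5593 0.1055 0.2167]
top white 306 [0.5598 0.0615 0.2165]
side red top 639 [ 0.4595 -0.2589  0.2131]
```

View pics/side12.png

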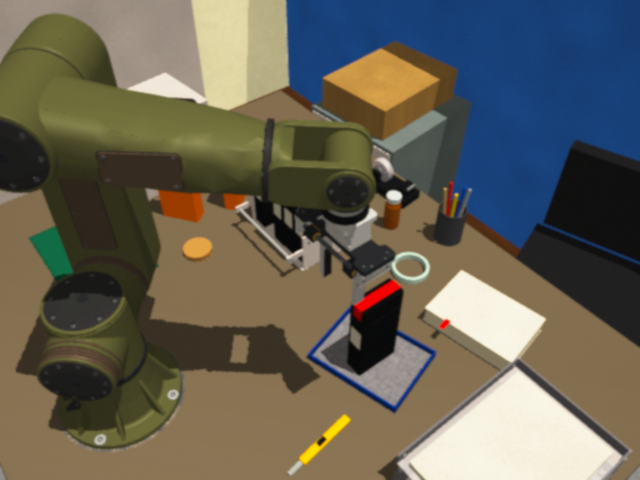

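View pics/top12.png

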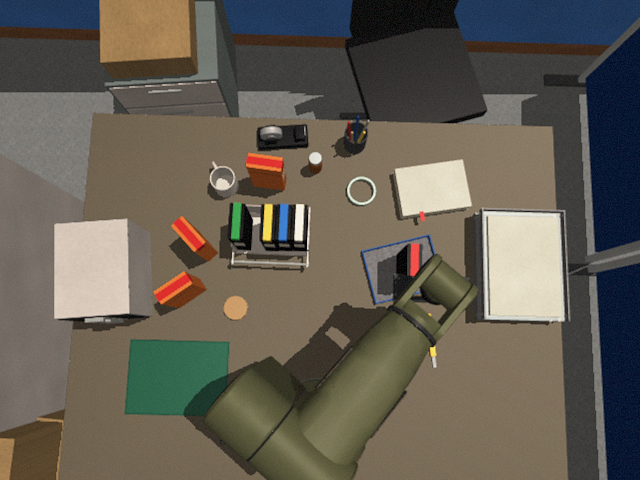

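Both views show the red box standing in the tray (side view around (375,325)). The other four boxes are within about 1.5 mm of where they were, the other items look unmoved, and the gripper is clear. Handing in.

```bash
python3 -c "
from station import ctrl; print(ctrl.hand_in())"
```

```text
the job is handed in; nothing more can be done
None
```

The red-taped box is standing upright and released in the blue tray, and the job is handed in at about 21.5 s of the 61 s allowed. No verdict was reported.

**What I did:**
- **Tipping:** I pulled the box forward by its upper rear edge with the closed fingers until it leaned on the rod at about 36° (0.63 rad), foot still in the rack.
- **Lifting:** I gripped it by its sides at 25 N and lifted it clear of the rod and the row.
- **Standing it up:** I eased the grip over the tray. It stayed at 36° down to 7 N and swung only to about 23° at 5 N, where its foot touched the floor too far back. So I lifted it, moved it about 60 mm forward, set the foot down (about 11 N of contact load), turned it upright about its foot edge and let go.

**Last checks:**
- **Red box:** the slope of its top, measured with the wrist camera after release, was about -0.1°. Its top is at z ≈ 0.214 m and its centre about 10 mm from the tray centre.
- **Other four boxes:** their tapes are within about 1.5 mm of where they started, by the top camera.
- **Other things on the table:** none looked moved in the side and top views, but I did not measure them. The arm partly hid the knife in the top view.
- **Disagreement:** the top and side cameras put the red tape's centre at x = 0.467 and 0.460 m, against 0.474 m for the box's centre by the wrist camera. In the top view the tape was partly hidden, and the side view also takes in the tape on the front. Any of these values is inside the tray limits.

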